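Make up two wall-point kits from the electrical stock

ROBOT

A 7-joint arm with a two-finger parallel gripper is mounted at the origin on the work surface. World frame = base frame: x ahead of the robot, y to its left, z up, the work surface at z = 0. Lengths are in mm, angles in rad, forces in N, time in s.
With the tool pointing down it reaches from about 400 to 900 mm from the base axis. Payload 5.6 kg.
Tool frame: the origin (TCP) lies midway between the tips of the shut fingers; the grasp point (between the pads) lies 19 mm behind it; z points along the fingers, y is the line along which they close (so a half turn about z gives the same grasp; the last joint's range is limited). The gripper opens to 92 mm and grips with 3 to 60 N. Pads are 20 mm wide; open, the fingers measure 128 mm over their backs; the gripper's body (75 mm by 189 mm) begins 69 mm behind the grasp point.
Start: joints at [-1.259, 0.468, -0.012, 1.603, 0.006, 1.071, -0.056], TCP at [225.853, 609.508, 214.592] pointing down, gripper open.
Joint ranges: [-2.53, 2.53], [-0.31, 2.02], [-1.57, 1.55], [0.28, 2.44], [-1.29, 4.43], [0.15, 1.84], [-2.92, 2.92]. Speed limits (rad/s): [2.57, 2.57, 3.14, 3.14, 3.14, 3.14, 3.14].

INTERFACE

Orientations are given as a rotation vector (axis times angle).
In Python, from cell import robot, grip, kin, viewer gives the robot as it stands. Calls block until the motion is done:
- robot.movep(position, orientation): joint-space move of the TCP to a pose.
- robot.servo_line(position, feed=150, rotation=None): straight line of the TCP; rotation=None keeps the orientation; feed is the mean speed in mm/s.
- robot.goto_joints(angles): joint-space move.
- grip(opening, newtons=None): opening from 0.0 (shut) to 1.0 (fully open); newtons is the grip in N (None keeps the last); returns when the fingers have stopped.
- robot.hold(seconds).
- kin.ik(position, orientation): joint angles nearest the present ones, or None.
- robot.observe(): the state.
- viewer.read_camera(name): name is "side" or "top"; returns the picture (420x560x3 uint8, red, green, blue); there is no depth.
- viewer.camera_info(name): a dict with "camera_matrix" (3x3 intrinsics, pixels), "k1" (the pictures are not rectified: a ray, as slopes to the right and down, at radius r is drawn at 1 + k1 r^2 times it, then the intrinsics apply), "R" (3x3) and "t" (3): a world point X has camera coordinates R X + t. Camera axes: x right, y down, z forward; pixel columns grow to the right and rows downward; lengths in mm; the calibration is good to about 2 mm. A picture is of the moment at which its call begins. camera_info takes no time and is no camera call.
A pose or a line that the arm cannot do raises robot.IKError and nothing moves.
- robot.job_done(): hands the job in; it is judged then, once.
Trained networks look in the newest picture that a camera, given by its name, has taken for a name from the list of things; names that differ only in an ending like _2 or _b are one class to them, and where a whole thing is asked for, a point or a joint stands for the part that bears it (a point fixed in the world has none). Each returns a list of dicts, best first, with "confidence" (0 to 1); they miss things now and then, are a little off and sometimes report something else, mostly with a low value. They report only what shows in the picture. A call takes as long as a camera call. They do not tell look-alikes from the thing itself.
- viewer.silhouettes(name, camera): "mask" (420x560 bool, what is visible of it).
- viewer.pinpoint(name, camera): "at" ([x, y, z] in mm, in the coordinates of the camera as it stood for that picture, good to about 4 mm: a listed point, or the origin of a listed thing).
The state is a dict: "t": time; "joints": joint angles; "joint_velocities": joint speeds; "joint_torque": joint torques, N m; "tcp_pos": TCP position; "tcp_rot": TCP orientation; "contact_force": force on the tool from outside, world axes, zero at the start; "wrist_torque": the same for the moment, N m; "grip_width": opening from 0.0 (shut) to 1.0 (fully open); "grip_force": force on a finger pad.
Only numpy, scipy, OpenCV 4.12 (cv2) and the standard library are available. Lean on these libraries where they do the work, as an engineer would, in place of code of your own. Each camera call takes 0.05 s, during which the arm holds its last target. There are 200 camera calls.

TASK

Make up the two kits for the new wall points: into the two-cell carton tray put one of the two socket outlets and the light switch; into the three-cell tray put the other socket outlet, the round junction box and the two-pole breaker. One part to a cell, each upright on its back and flat on the cell floor, set down and not dropped. Leave the lampholder, the screwdriver and the terminal strip where they are.

Things in the scene. Friction and masses are not known exactly. Their poses are not given: they have to be found in the camera images.
- tray2: two-cell tray: low open carton tray, fixed, white walls and dividers, brown cardboard floor, two cells in a row along y. Outside 118 mm in x, 188 mm in y, 22 mm high; walls and dividers 4 mm thick, floor 4 mm thick. Each cell is 110 mm (x) by 88 mm (y) inside; cell centres at x = 0, y = -46 and +46 mm. Origin at the centre of its underside, on the table; z up
- tray3: three-cell tray: low open carton tray, fixed, white walls and dividers, brown cardboard floor, three cells in a row along y. Outside 118 mm in x, 280 mm in y, 22 mm high; walls and dividers 4 mm thick, floor 4 mm thick. Each cell is 110 mm (x) by 88 mm (y) inside; cell centres at x = 0, y = -92, 0 and +92 mm. Origin at the centre of its underside, on the table; z up
- socket_a_c (a point): surface-mounted socket outlet, white, square 66 x 66 mm and 48 mm high, with a round well 41 mm wide and 17 mm deep in its upper face (grey well floor, two dark pin holes, two steel earth clips); one of two alike, either may go to either tray. Lies on its back, on the table, face up. This point is its centre, 24 mm above its back; z up out of its face, x and y along its sides. About 90 g
- socket_b_c (a point): surface-mounted socket outlet, white, square 66 x 66 mm and 48 mm high, with a round well 41 mm wide and 17 mm deep in its upper face (grey well floor, two dark pin holes, two steel earth clips); one of two alike, either may go to either tray. Lies on its back, on the table, face up. This point is its centre, 24 mm above its back; z up out of its face, x and y along its sides. About 90 g
- switch_c (a point): surface-mounted light switch, white, square 66 x 66 mm and 48 mm high, with one large 51 mm square rocker framed by a thin dark gap in its upper face (no well). The sides are flush up to 41 mm; above that the rocker stands set in by 7 mm. Lies on its back, face up. This point is its centre, 24 mm above its back; z up out of its face, x and y along its sides. About 85 g
- jbox_c (a point): round junction box, grey plastic, 62 mm in diameter at the lid and 58 mm at the back, 42 mm high, with a flat screwed lid and four black cable entries low on its side. Lies on its back, lid up. This point is its centre, 21 mm above its back; z up. About 70 g
- breaker_c (a point): two-pole circuit breaker, white, two modules wide: 85 mm long (x), 36 mm wide (y), body 48 mm high above its back, with a raised middle 45 mm long reaching 64 mm and a black toggle to 70 mm, dark screw holes on the shoulders. Stands on its back, toggle up. This point lies on its upright centre line, 35 mm above its back; z up. Grasp it across its 36 mm width. About 200 g
- lampholder_c (a point): bystander, not in a kit: black round lampholder, 47 mm in diameter, 60 mm high, narrower towards the top, standing among the stock. This point is its centre, 30 mm up; z up
- screwdriver_grip (a point): bystander: screwdriver 200 mm long with a red handle 26 mm thick and 100 mm long, lying on the table along its own x, handle towards -x; this point is on the handle, 60 mm from its butt and 13 mm up
- strip_c (a point): bystander: white twelve-way terminal strip, 132 mm long (y), 22 mm wide, 17 mm high, lying beyond the trays. This point is its centre, 8.5 mm up
Things that resemble listed ones, but are neither listed nor needed, are in the scene too. Leave any purple look-alike of the part that bears socket_a_c alone.

How it is judged:
By the outcome, as a careful person would: the job done as asked, in the order asked, and still so for the second after the job is handed in, with the robot touching nothing.
It also fails if it takes over 122 s, if anything falls off the work surface, if the arm or the gripper's body presses on something with over 40 N, if the wrist force passes 120 N, or if a joint passes its speed limit or range.

## Working session

There is one attempt and no reset: what is moved stays moved. The work goes in short steps, each a Python script; the robot and the scene stay as the last script left them, time stands still between calls to the robot, and variables do not carry over. Pictures are saved under pics/ and viewed, at most 14 in all, crops included, and the job is handed in when it is done.

```bash
ls; mkdir -p pics
cat > h.py <<'E'
import numpy as np, cv2
from cell import robot, grip, kin, viewer
def snap(cam,fn):
    im=viewer.read_camera(cam); cv2.imwrite('pics/'+fn,cv2.cvtColor(im,cv2.COLOR_RGB2BGR)); return im
def world(p,cam):
    c=viewer.camera_info(cam); return np.array(c['R']).T@(np.array(p)-np.array(c['t']))
def ray(px,cam):
    c=viewer.camera_info(cam); K=np.array(c['camera_matrix'])
    d=np.array([(px[0]-K[0,2])/K[0,0],(px[1]-K[1,2])/K[1,1]]);u=d.copy()
    for _ in range(20): u=d/(1+c['k1']*(u@u))
    R=np.array(c['R']); return -R.T@np.array(c['t']), R.T@np.array([u[0],u[1],1])
def onz(px,z,cam):
    o,d=ray(px,cam); return o+d*(z-o[2])/d[2]
def proj(X,cam):
    c=viewer.camera_info(cam); K=np.array(c['camera_matrix'])
    p=np.array(c['R'])@np.array(X,float)+np.array(c['t']); u=p[:2]/p[2]; u=u*(1+c['k1']*(u@u))
    return np.array([K[0,0]*u[0]+K[0,2],K[1,1]*u[1]+K[1,2]])
E
python3 - <<'E'
from h import *
np.set_printoptions(precision=1,suppress=True)
for cam in('top','side'):
    snap(cam,cam+'0.png'); c=viewer.camera_info(cam); print(cam,-np.array(c['R']).T@np.array(c['t']),c['camera_matrix'][0],c['k1'])
    for n in['tray2','tray3','socket_a_c','switch_c','jbox_c','breaker_c','lampholder_c','screwdriver_grip','strip_c']:
        for d in viewer.pinpoint(n,cam):
            w=world(d['at'],cam); print(n,round(d['confidence'],2),w,proj(w,cam))
E
```

```text
pics
top [ 296.5  -32.  1383.7] [480.7   0.  278.6] -0.16570831887107587
tray2 0.77 [ 625.9 -147.    -0.6] [326.7 195.6]
tray2 0.67 [633.5 175.2   1. ] [218.8 183.5]
tray3 0.77 [ 625.9 -147.    -0.6] [326.7 195.6]
tray3 0.67 [633.5 175.2   1. ] [218.8 183.5]
socket_a_c 0.95 [ 479.2 -298.9   20.6] [376.4 248.4]
socket_a_c 0.86 [ 303.5 -167.3   24.7] [326.5 306.5]
socket_a_c 0.84 [ 421.8 -148.3   26.7] [323.  263.7]
switch_c 0.89 [ 357.6 -296.    25.2] [373.3 290.8]
switch_c 0.56 [634.3 179.7   1. ] [217.3 183.1]
switch_c 0.17 [801.8  39.1  10.6] [269.6 132.9]
jbox_c 0.64 [429.5  11.   19.6] [267.1 256.3]
breaker_c 0.66 [ 438.3 -423.6   13.2] [417.5 266.2]
breaker_c 0.61 [464.6 414.4  34.9] [129.  230.2]
lampholder_c 0.74 [348.8 275.9  30.7] [171.  275.4]
screwdriver_grip 0.76 [ 440.4 -427.2   13.9] [418.9 265.6]
strip_c 0.59 [799.9  36.3   6.9] [270.5 134. ]
strip_c 0.58 [428.2   9.8  16.6] [267.5 256.9]
side [534.8 678.5 680.9] [395.7   0.  281. ] -0.1091678482798246
tray2 0.79 [636.1 185.7  -5.2] [248.7 292.9]
tray2 0.64 [ 623.5 -151.7   -1.3] [266.2 189.9]
tray3 0.79 [636.1 185.7  -5.2] [248.7 292.9]
tray3 0.64 [ 623.5 -151.7   -1.3] [266.2 189.9]
socket_a_c 0.77 [ 306.6 -172.7   23. ] [383.4 180.1]
socket_a_c 0.73 [ 421.1 -150.6   24.2] [341.7 184. ]
socket_a_c 0.67 [ 479.4 -301.5   21.6] [318.3 152.6]
switch_c 0.7 [ 354.6 -295.6   23.4] [360.8 153.9]
switch_c 0.51 [ 418.3 -153.    22.8] [342.6 183.9]
jbox_c 0.73 [429.   11.3  16.4] [342.8 229.1]
breaker_c 0.57 [464.1 420.   34.9] [338.3 399.2]
lampholder_c 0.85 [346.  277.3  29.9] [397.2 325.4]
screwdriver_grip 0.52 [ 440.6 -428.3    8.4] [329.1 134.1]
```

```bash
python3 -c "
import cv2
for c,(a,b,x,y) in {'top':(110,340,100,470),'side':(90,420,130,460)}.items():
    i=cv2.imread(f'pics/{c}0.png')[a:b,x:y]; s=min(800/i.shape[1],600/i.shape[0]); print(c,s,(x,a)); cv2.imwrite(f'pics/{c}0c.png',cv2.resize(i,None,fx=s,fy=s,interpolation=2))"
```

```text
top 2.1621621621621623 (100, 110)
side 1.8181818181818181 (130, 90)
```

View pics/top0c.png

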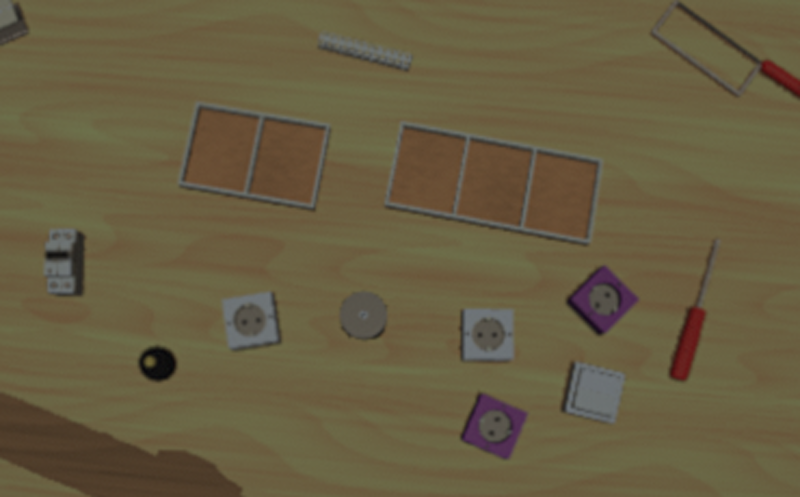

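View pics/side0c.png

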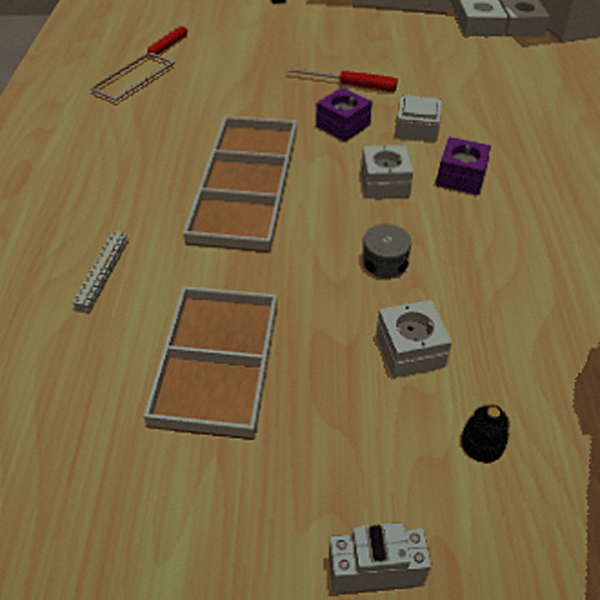

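The top crop shows the white sockets at full-image pixels (216,258) and (326,264), and purple look-alikes at (379,249) and (328,307). The switch is at (375,291), the jbox at (268,256), the breaker at (129,231), the two-cell tray at (218,183) and the three-cell tray at (328,195). The side view agrees. Next I'll fit box models to the silhouettes for position and yaw.

```bash
cat > fit.py <<'E'
from h import *
from scipy.optimize import minimize
def box(lx,ly,z0,z1): return np.array([[sx*lx/2,sy*ly/2,z] for sx in(-1,1) for sy in(-1,1) for z in(z0,z1)])
def cyl(r0,r1,h): 
    a=np.linspace(0,2*np.pi,24,endpoint=False); return np.array([[r*np.cos(t),r*np.sin(t),z] for r,z in((r0,0),(r1,h)) for t in a])
M={'tray2':[box(118,188,0,22)],'tray3':[box(118,280,0,22)],'socket_a_c':[box(66,66,0,48)],'switch_c':[box(66,66,0,41),box(52,52,41,48)],
 'jbox_c':[cyl(29,31,42)],'breaker_c':[box(85,36,0,48),box(45,36,48,64)]}
S=4
def render(m,x,cam,z0=0):
    c,s=np.cos(x[2]),np.sin(x[2]); im=np.zeros((420*S,560*S),np.uint8)
    for P in M[m]:
        W=P@np.array([[c,s,0],[-s,c,0],[0,0,1]])+[x[0],x[1],z0]
        q=np.array([(proj(w,cam)+.5)*S-.5 for w in W])
        cv2.fillConvexPoly(im,cv2.convexHull(np.round(q*16).astype(np.int32)),1,shift=4)
    return im
def masks(m,cam,near):
    px=proj([near[0],near[1],20],cam); best=None
    for d in viewer.silhouettes(m,cam):
        k=d['mask'].astype(np.uint8); ys,xs=np.nonzero(k)
        e=np.hypot(xs.mean()-px[0],ys.mean()-px[1])
        if e<12 and (best is None or e<best[0]): best=(e,k,d['confidence'])
    return best
def fit(m,x0,cams=('top','side'),z0=0,yaws=None):
    T={}
    for cam in cams:
        b=masks(m,cam,x0)
        if b: T[cam]=cv2.resize(b[1],None,fx=S,fy=S,interpolation=0)
    def cost(x):
        t=0
        for cam,k in T.items():
            r=render(m,x,cam,z0); t+=1-(r&k).sum()/(r|k).sum()
        return t/len(T)
    best=None
    for y in (yaws if yaws is not None else [x0[2]]):
        s=np.array([[0,0,0],[6,0,0],[0,6,0],[0,0,.2]])+[x0[0],x0[1],y]
        r=minimize(cost,s[0],method='Nelder-Mead',options=dict(initial_simplex=s,xatol=.1,fatol=1e-4,maxfev=90))
        if best is None or r.fun<best.fun: best=r
    return best.x,best.fun,list(T)
E
python3 - <<'E'
from fit import *
np.set_printoptions(precision=3,suppress=True)
for c in('top','side'): viewer.read_camera(c)
for m,x0,ys in [('tray2',(634,178),[.15,-.15]),('tray3',(625,-148),[.15,-.15]),('socket_a_c',(430,68),[0,.2,-.2]),('socket_a_c',(421,-149),[0,.2]),
  ('switch_c',(356,-296),[-.2,.2]),('jbox_c',(429,11),[0]),('breaker_c',(464,417),[0,-.2,.2])]:
    x0=(*x0,0)
    for cams in (('top','side'),('top',),('side',)):
        try: print(m,*fit(m,x0,cams,yaws=ys))
        except Exception as e: print(m,cams,repr(e))
E
```

```text
tray2 [636.822 179.392  -0.082] 0.02625147677549927 ['top', 'side']
tray2 [636.725 178.312  -0.084] 0.026812125801642384 ['top']
tray2 [636.771 180.026  -0.078] 0.019645086735913697 ['side']
tray3 [ 627.494 -148.462   -0.097] 0.027150252505263817 ['top']
tray3 [ 627.494 -148.462   -0.097] 0.027150252505263817 ['top']
tray3 ('side',) ZeroDivisionError('division by zero')
socket_a_c ('top', 'side') ZeroDivisionError('division by zero')
socket_a_c ('top',) ZeroDivisionError('division by zero')
socket_a_c ('side',) ZeroDivisionError('division by zero')
socket_a_c [ 420.43  -153.897    0.071] 0.07583925855780133 ['top', 'side']
socket_a_c [ 418.349 -153.977    0.074] 0.044151664487579234 ['top']
socket_a_c [ 421.251 -153.285    0.04 ] 0.06670779671473737 ['side']
switch_c ('top', 'side') ValueError('time passes only in moves, steps and waits')
switch_c [ 355.691 -297.443   -0.179] 0.09759559932570316 ['top']
switch_c [ 356.63  -293.29    -0.243] 0.0701213242854205 ['side']
jbox_c ('top', 'side') ValueError('time passes only in moves, steps and waits')
jbox_c ('top',) ValueError('time passes only in moves, steps and waits')
jbox_c [431.898  11.175   0.219] 0.042311752287121696 ['side']
breaker_c ('top', 'side') ValueError('time passes only in moves, steps and waits')
breaker_c ('top',) ValueError('time passes only in moves, steps and waits')
breaker_c ('side',) ValueError('time passes only in moves, steps and waits')
```

Run:
```python
from fit import *
np.set_printoptions(precision=3,suppress=True)
for c in('top','side'): viewer.read_camera(c)
R={}
for m,x0,ys in [('tray3',(625,-148),[-.1]),('socket_a_c',(421,157),[0,.2,-.2]),
  ('switch_c',(356,-296),[-.2]),('jbox_c',(429,11),[0]),('breaker_c',(464,417),[0,-.2,.2])]:
    try:
        r=fit(m,(*x0,0),yaws=ys); print(m,*r); R[m]=r[0]
    except Exception as e: print(m,repr(e))
R['socket_b']=np.array([420.4,-153.9,.07]); R['tray2']=np.array([636.8,179.4,-.082])
print(robot.observe()['t'])
for cam,s in(('top',2.1),('side',1.8)):
    im=cv2.imread(f'pics/{cam}0.png')
    im=cv2.resize(im,None,fx=4,fy=4,interpolation=2)
    for k,x in R.items():
        r=render('socket_a_c' if k=='socket_b' else k,x,cam); cs,_=cv2.findContours(r,0,1); cv2.drawContours(im,cs,-1,(0,255,255),1)
    im=im[460:1320,400:1840] if cam=='top' else im[540:1680,680:1640]
    f=min(800/im.shape[1],600/im.shape[0]); cv2.imwrite(f'pics/{cam}1.png',cv2.resize(im,None,fx=f,fy=f,interpolation=3))
```

```text
tray3 [ 627.292 -149.392   -0.096] 0.03537330538702188 ['top', 'side']
socket_a_c ZeroDivisionError('division by zero')
switch_c [ 356.689 -297.042   -0.168] 0.06988059707865263 ['top', 'side']
jbox_c ValueError('time passes only in moves, steps and waits')
breaker_c ValueError('time passes only in moves, steps and waits')
3.1
```

Run:
```python
from fit import *
import traceback
for c in('top','side'):
    for i in range(2):
        viewer.read_camera(c)
        for m in('socket_a_c','jbox_c','breaker_c'):
            try: 
                for d in viewer.silhouettes(m,c):
                    ys,xs=np.nonzero(d['mask']); print(c,m,round(d['confidence'],2),xs.mean().round(1),ys.mean().round(1),len(xs))
            except Exception: traceback.print_exc(limit=-3)
```

```text
top socket_a_c 0.88 324.9 264.8 588
top socket_a_c 0.83 378.2 249.2 615
top socket_a_c 0.64 327.8 306.8 541
top jbox_c 0.77 267.0 256.0 428
top breaker_c 0.82 129.6 231.0 521
top socket_a_c 0.97 327.6 306.6 607
top socket_a_c 0.9 377.7 248.4 550
top socket_a_c 0.75 325.1 265.0 628
top jbox_c 0.71 267.4 255.5 364
top breaker_c 0.7 129.6 231.0 523
side socket_a_c 0.98 384.7 181.2 681
side socket_a_c 0.93 341.9 184.2 746
side socket_a_c 0.92 318.4 152.2 638
side jbox_c 0.62 342.0 227.0 639
side breaker_c 0.82 338.0 396.9 1837
side socket_a_c 0.92 384.6 181.0 652
side socket_a_c 0.61 317.9 152.7 692
side socket_a_c 0.57 341.9 184.0 767
side jbox_c 0.87 341.7 227.1 668
side breaker_c 0.95 337.8 396.7 1776
```

View pics/top1.png

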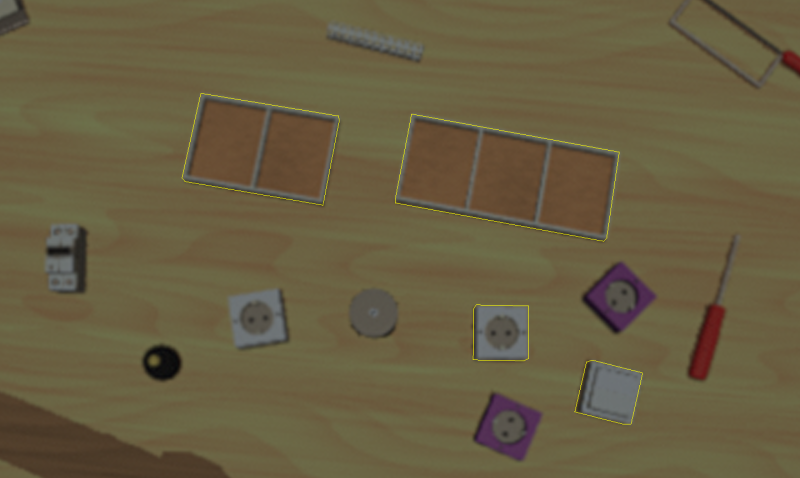

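View pics/side1.png

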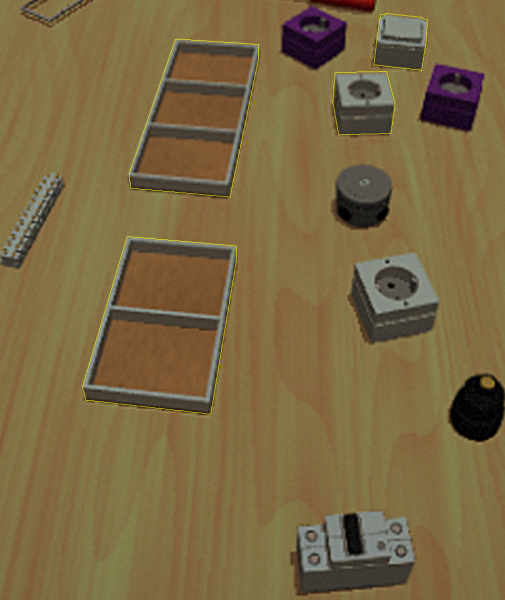

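The overlays match the trays, socket B and the switch. The network misses socket A, so I'll segment it with GrabCut. I'll also take all the masks before fitting.

```bash
sed -i 's/^def fit(.*/def fit(m,x0,cams=("top","side"),z0=0,yaws=None,T0=None):/; s/^    T={}$/    T={c:cv2.resize(k,None,fx=S,fy=S,interpolation=0) for c,k in (T0 or {}).items()}/; s/^    for cam in cams:$/    for cam in (() if T0 else cams):/' fit.py
python3 - <<'E'
from fit import *
np.set_printoptions(precision=3,suppress=True)
T={'jbox_c':{},'breaker_c':{},'socket_a_c':{}}
for c in('top','side'):
    im=viewer.read_camera(c)
    for m,n in(('jbox_c',(429,11)),('breaker_c',(464,417))): 
        b=masks(m,c,n)
        if b: T[m][c]=b[1]
    x,y,w,h={'top':(196,240,40,36),'side':(330,248,56,56)}[c]
    k=np.zeros((420,560),np.uint8)
    cv2.grabCut(cv2.cvtColor(im,cv2.COLOR_RGB2BGR),k,(x,y,w,h),np.zeros((1,65)),np.zeros((1,65)),6,cv2.GC_INIT_WITH_RECT)
    k=(k&1).astype(np.uint8)
    n,l,st,_=cv2.connectedComponentsWithStats(k); k=(l==1+st[1:,4].argmax()).astype(np.uint8)
    cs,_=cv2.findContours(k,0,1); cv2.drawContours(k,cs,-1,1,-1); T['socket_a_c'][c]=k
R={'tray2':np.array([636.8,179.4,-.082])}
for m,x0,ys in [('socket_a_c',(421,157),[0,.2,-.2]),('jbox_c',(429,11),[0]),('breaker_c',(464,417),[0,-.2,.2])]:
    r=fit(m,(*x0,0),yaws=ys,T0=T[m]); print(m,*r); R[m]=r[0]
    for c in T[m]: print('  ',*fit(m,r[0],T0={c:T[m][c]})[:2])
for cam in('top','side'):
    im=cv2.resize(cv2.imread(f'pics/{cam}0.png'),None,fx=4,fy=4,interpolation=2)
    for k,x in R.items():
        r=render(k,x,cam); cs,_=cv2.findContours(r,0,1); cv2.drawContours(im,cs,-1,(0,255,255),1)
    im=im[800:1320,400:1240] if cam=='top' else im[800:1680,1140:1640]
    f=min(560/im.shape[1],600/im.shape[0]); cv2.imwrite(f'pics/{cam}2.png',cv2.resize(im,None,fx=f,fy=f,interpolation=3))
a=cv2.imread('pics/top2.png');b=cv2.imread('pics/side2.png')
f=450/1.0; b=cv2.resize(b,None,fx=.7,fy=.7)
H=max(a.shape[0],b.shape[0]); o=np.zeros((H,a.shape[1]+b.shape[1],3),np.uint8); o[:a.shape[0],:a.shape[1]]=a; o[:b.shape[0],a.shape[1]:]=b; cv2.imwrite('pics/ov2.png',o)
o=robot.observe(); print(o['t'],o['tcp_rot'],o['grip_width'])
E
```

```text
Traceback (most recent call last):
  File "fit.py", line 36, in fit
    r=minimize(cost,s[0],method='Nelder-Mead',options=dict(initial_simplex=s,xatol=.1,fatol=1e-4,maxfev=90))
  File "fit.py", line 31, in cost
    r=render(m,x,cam,z0); t+=1-(r&k).sum()/(r|k).sum()
  File "fit.py", line 13, in render
    q=np.array([(proj(w,cam)+.5)*S-.5 for w in W])
                 ~~~~^^^^^^^
  File "h.py", line 15, in proj
    c=viewer.camera_info(cam); K=np.array(c['camera_matrix'])
ValueError: time passes only in moves, steps and waits
```

camera_info has a call limit, so I'll cache it.

```bash
sed -i 's/viewer.camera_info(cam)/info(cam)/; 2a import functools\ninfo=functools.lru_cache(None)(lambda c: viewer.camera_info(c))' h.py
cat > s.py <<'E'
from fit import *
np.set_printoptions(precision=3,suppress=True)
T={'jbox_c':{},'breaker_c':{},'socket_a_c':{}}
for c in('top','side'):
    im=viewer.read_camera(c)
    for m,n in(('jbox_c',(429,11)),('breaker_c',(464,417))): 
        b=masks(m,c,n)
        if b: T[m][c]=b[1]
    x,y,w,h={'top':(196,240,40,36),'side':(330,248,56,56)}[c]
    k=np.zeros((420,560),np.uint8)
    cv2.grabCut(cv2.cvtColor(im,cv2.COLOR_RGB2BGR),k,(x,y,w,h),np.zeros((1,65)),np.zeros((1,65)),6,cv2.GC_INIT_WITH_RECT)
    k=(k&1).astype(np.uint8)
    n,l,st,_=cv2.connectedComponentsWithStats(k); k=(l==1+st[1:,4].argmax()).astype(np.uint8)
    cs,_=cv2.findContours(k,0,1); cv2.drawContours(k,cs,-1,1,-1); T['socket_a_c'][c]=k
R={'tray2':np.array([636.8,179.4,-.082])}
for m,x0,ys in [('socket_a_c',(421,157),[0,.2,-.2]),('jbox_c',(429,11),[0]),('breaker_c',(464,417),[0,-.2,.2])]:
    r=fit(m,(*x0,0),yaws=ys,T0=T[m]); print(m,*r); R[m]=r[0]
    for c in T[m]: print('  ',*fit(m,r[0],T0={c:T[m][c]})[:2])
for cam in('top','side'):
    im=cv2.resize(cv2.imread(f'pics/{cam}0.png'),None,fx=4,fy=4,interpolation=2)
    for k,x in R.items():
        r=render(k,x,cam); cs,_=cv2.findContours(r,0,1); cv2.drawContours(im,cs,-1,(0,255,255),1)
    im=im[800:1320,400:1240] if cam=='top' else im[800:1680,1140:1640]
    f=min(560/im.shape[1],400/im.shape[0]); cv2.imwrite(f'pics/{cam}2.png',cv2.resize(im,None,fx=f,fy=f,interpolation=3))
a=cv2.imread('pics/top2.png');b=cv2.imread('pics/side2.png')
H=max(a.shape[0],b.shape[0]); o=np.zeros((H,a.shape[1]+b.shape[1],3),np.uint8); o[:a.shape[0],:a.shape[1]]=a; o[:b.shape[0],a.shape[1]:]=b; cv2.imwrite('pics/ov2.png',o)
o=robot.observe(); print(o['t'],o['tcp_rot'],o['grip_width'])
E
python3 s.py
```

```text
socket_a_c [411.161 155.001   0.209] 0.07772647988689829 ['top', 'side']
   [409.614 154.135   0.239] 0.0586002141536065
   [412.996 156.861   0.229] 0.06012084592145017
jbox_c [430.018  10.815  -0.109] 0.07101386849578917 ['top', 'side']
   [429.329   9.935   0.146] 0.06342656273880487
   [431.29   12.22   -0.149] 0.051368384701718006
breaker_c [464.441 414.141   0.084] 0.057727150994252685 ['top', 'side']
   [464.557 413.914   0.076] 0.06181183909299026
   [464.36  414.388   0.099] 0.05080030113580569
4.5 [0.554 3.092 0.   ] 0.9994291511572421
```

View pics/ov2.png

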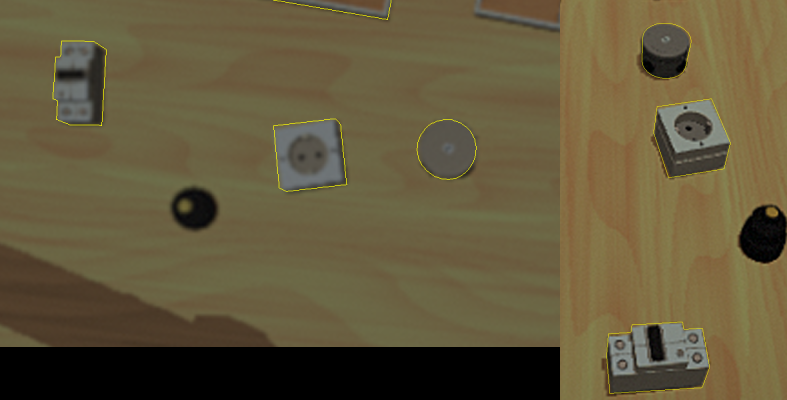

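All the fits look right. Next I'll write the pick-and-place helper, check IK for every pose, and run the first part.

```bash
cat > pp.py <<'E'
from h import *
from scipy.spatial.transform import Rotation as Ro
pi=np.pi
TR={'tray2':(636.8,179.4,-.082),'tray3':(627.3,-149.2,-.096)}
def cell(t,y):
    X,Y,w=TR[t]; return np.array([X-y*np.sin(w),Y+y*np.cos(w)]),w
# name: (x,y,yaw of part, closing axis at pick 'x'/'y', tray, cell y, closing axis at place, TCP height over back, N)
P={'sa':(411.2,155,.215,'x','tray2',46,'x',21,25),'sw':(356.6,-297,-.172,'y','tray2',-46,'x',19,25),
   'sb':(420.4,-153.9,.07,'y','tray3',92,'x',21,25),'jb':(430,10.8,0,'y','tray3',0,'x',20,25),'br':(464.4,414.2,.084,'y','tray3',-92,'y',22,40)}
def rots(psi): return [(Ro.from_euler('z',psi+pi/2+k*pi)*Ro.from_euler('x',pi)).as_rotvec() for k in(0,1)]
def best(xy,z,psi,q=None):
    q=np.array(robot.observe()['joints']) if q is None else q
    c=[]
    for r in rots(psi):
        a=kin.ik([*xy,z],r); b=kin.ik([*xy,25],r)
        if a is not None and b is not None: c.append((np.abs(np.array(a)-q).max(),r,np.array(a)))
    return min(c,key=lambda v:v[0])
def poses(n):
    x,y,w,ax,t,cy,pax,h,N=P[n]; c,tw=cell(t,cy)
    return (np.array([x,y]),w+(pi/2 if ax=='y' else 0)),(c,tw+(pi/2 if pax=='y' else 0)),h,N
Z=135
def pick(n):
    (xy,psi),_,h,N=poses(n)
    grip(.95); _,r,_=best(xy,Z,psi); robot.movep([*xy,Z],r)
    robot.servo_line([*xy,h+25],feed=200); robot.servo_line([*xy,h],feed=60)
    grip(0.0,N); robot.servo_line([*xy,h+10],feed=60)
    o=robot.observe(); print(n,'picked width mm',o['grip_width']*92,'F',o['grip_force'],'t',o['t'])
    robot.servo_line([*xy,Z],feed=250)
def place(n):
    _,(xy,psi),h,N=poses(n)
    _,r,_=best(xy,Z,psi); robot.movep([*xy,Z],r)
    w=robot.observe()['grip_width']
    robot.servo_line([*xy,h+25],feed=250); robot.servo_line([*xy,h+6],feed=40); robot.hold(.1)
    f0=robot.observe()['contact_force'][2]; z=h+6
    while z>h+3.2:
        z-=.4; robot.servo_line([*xy,z],feed=10); f=robot.observe()['contact_force'][2]-f0
        if f>2: break
    print(n,'set at',z-h,'df',f); 
    grip(min(1,w+8/92)); robot.hold(.1); robot.servo_line([*xy,z+12],feed=60); robot.servo_line([*xy,Z],feed=250)
    print('t',robot.observe()['t'])
E
python3 - <<'E'
from pp import *
np.set_printoptions(precision=2,suppress=True)
for n in P:
    a,b,h,N=poses(n)
    for xy,psi in(a,b):
        try: d,r,q=best(xy,Z,psi); print(n,xy,d,q)
        except ValueError: print(n,xy,'no ik')
pick('sa'); snap('side','s3.png')
E
```

```text
sa [411.2 155. ] 0.5871730983280292 [-0.78  0.23  0.39  2.19 -0.13  0.74 -0.09]
sa [640.57 225.25] 0.5824166012607094 [-0.68  0.62  0.42  1.61 -0.29  0.97 -0.24]
sw [ 356.6 -297. ] 1.3497767314904563 [-0.39  0.61  1.34  2.17 -0.75  0.97 -0.36]
sw [633.03 133.55] 0.6193650945431839 [-0.64  0.59  0.53  1.7  -0.35  0.95 -0.05]
sb [ 420.4 -153.9] 0.9837719925322103 [-0.54  0.34  0.97  2.2  -0.4   0.79 -0.81]
sb [636.12 -57.62] 0.8468030277673122 [-0.41  0.6   0.63  1.73 -0.42  0.95  0.29]
jb [430.   10.8] 1.2962293093562613 [-0.85  0.27  0.86  2.23 -0.3   0.76 -1.35]
jb [ 627.3 -149.2] 0.9223262758743855 [-0.34  0.64  0.74  1.72 -0.5   0.99  0.5 ]
br [464.4 414.2] 0.9151392760519728 [-0.76  0.51 -0.03  1.74  0.02  0.89  0.86]
br [ 618.48 -240.78] 1.077050957094506 [-0.36  0.82  1.07  1.68 -0.78  1.13 -0.73]
sa picked width mm 66.05770647516499 F 24.7991144657135 t 8.5167
```

Run:
```python
from pp import *
place('sa'); pick('sw'); a=snap('side','s4.png'); b=snap('top','t4.png')
cv2.imwrite('pics/c4.png',cv2.cvtColor(np.hstack([cv2.resize(a[120:370,180:420],(480,500)),cv2.resize(b[130:330,170:420][:, :160],(320,400),)[:400] if 0 else cv2.resize(b[130:380,170:330],(320,500))]),cv2.COLOR_RGB2BGR))
```

```text
sa set at 4.000000000000007 df 3.1079363175649775
t 13.8917
sw picked width mm 66.01908233249969 F 24.999768063426018 t 18.3583
```

View pics/c4.png

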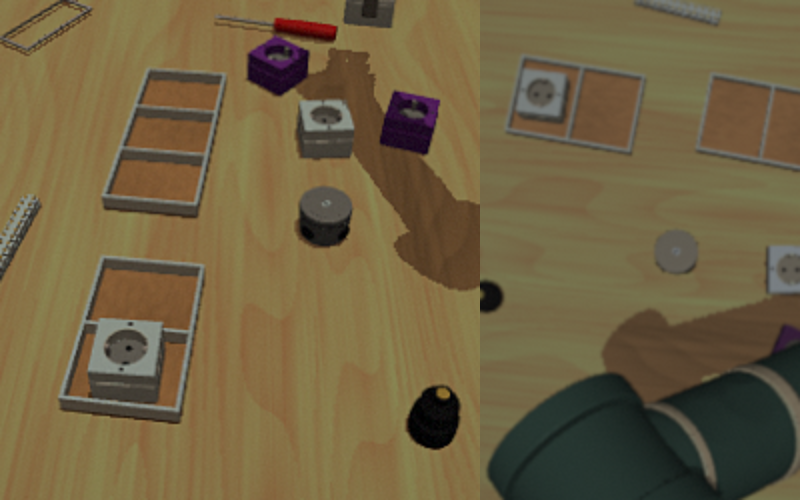

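Socket A sits flat in the +46 cell and the switch is held, so I'll carry on. The script stops if a grasp width is wrong.

Run:
```python
from pp import *
place('sw')
for n,w in(('sb',66),('jb',61)):
    pick(n); 
    if abs(robot.observe()['grip_width']*92-w)>2: print('BAD'); break
    place(n)
else:
    pick('br')
a=snap('side','s5.png')
cv2.imwrite('pics/c5.png',cv2.cvtColor(cv2.resize(a[100:400,150:450],(600,600)),cv2.COLOR_RGB2BGR))
```

```text
sw set at 4.000000000000007 df 2.212781275150632
t 24.7083
sb picked width mm 65.86391424056482 F 24.999503195285797 t 28.375
sb set at 4.000000000000007 df 4.471368601283766
t 33.6833
jb picked width mm 61.24943693265775 F 24.999921396374702 t 37.2333
jb set at 4.000000000000007 df 3.715483212352101
t 42.65
br picked width mm 36.16779776958517 F 39.696632623672485 t 47.5167
```

View pics/c5.png

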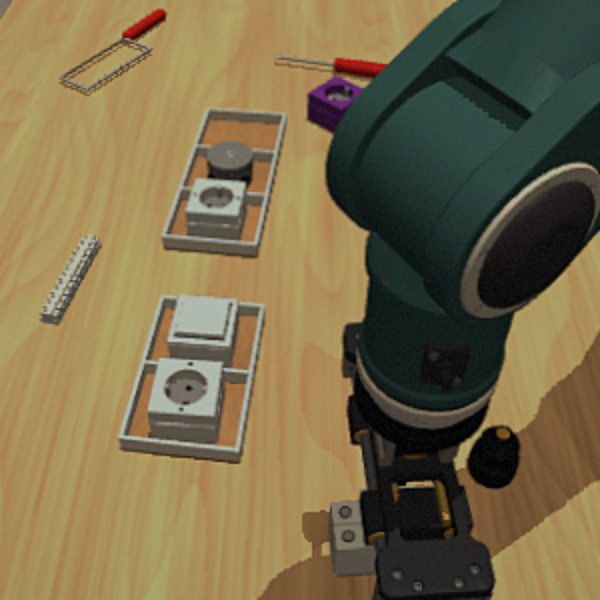

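Four parts are in their cells and the breaker is in the gripper. I'll place it, back off, and check from both cameras.

Run:
```python
from pp import *
place('br'); robot.goto_joints([-1.259,.468,-.012,1.603,.006,1.071,-.056])
a=snap('side','s6.png'); b=snap('top','t6.png'); print(robot.observe()['t'])
cv2.imwrite('pics/c6.png',cv2.cvtColor(np.hstack([cv2.resize(a[100:400,150:450],(500,500)),cv2.resize(b[130:330,180:400],(300,273),)[:0].reshape(0,300,3) if 0 else cv2.copyMakeBorder(cv2.resize(b[140:330,190:400],(300,271)),0,229,0,0,0)]),cv2.COLOR_RGB2BGR))
```

```text
br set at 3.6000000000000085 df 5.860933741862183
t 54.5667
57.95
```

View pics/c6.png

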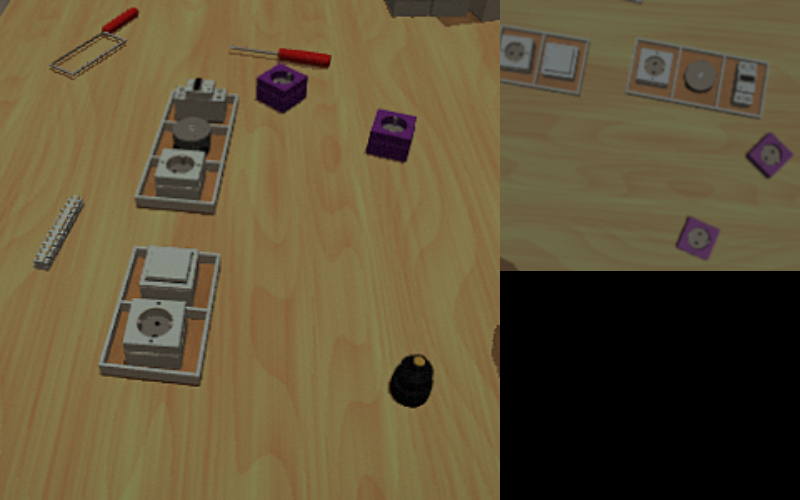

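Both views show all five parts upright, each in its own cell. The lampholder, screwdriver, strip and purple look-alikes haven't moved.

```bash
python3 -c "
from cell import robot
print(robot.job_done())"
```

```text
the job is handed in; nothing more can be done
None
```

Both kits are made up and the job is handed in: a socket outlet and the switch are in the two-cell tray, and the other socket outlet, the junction box and the breaker are in the three-cell tray, all upright in their own cells with nothing else moved, in about 58 s of the 122 s allowed.

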